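# Fetch the ladle from behind the oil bottle and hang it on the soup pot

## Task

Get the ladle ready for serving: it leans in the steel hob caddy, behind the tall oil bottle. Set the bottle aside upright on the counter, take the ladle off its rest and hang it by its own hook over the soup pot's rim, bowl inside the pot, then stand the bottle back in its wire-ringed bay of the caddy. Do not tip the bottle or drop the ladle, leave the pot where it is on its trivet, and do not disturb the other things.

Things in the scene. Friction and masses are not known exactly. Their poses are not given: they have to be found in the camera images.
- oil_bottle: square glass oil bottle, green screw cap, 61 x 60 x 271 mm, loose, 0.46 to 0.71 kg; origin: centre of its underside, z up. Body 58 mm square (74 mm over corners) up to 190 mm, then it narrows to the round cap, 32 mm across, 255 to 271 mm above the origin: take it by the cap from above. It stands in the caddy's bay, so close in front of the ladle's handle that no finger fits between
- ladle: steel soup ladle, 195 mm long, loose, 0.13 to 0.21 kg. z runs up the handle, +x to the bowl's side, -x to the hook's side. Origin: handle mid-line at bowl-bottom level. Handle: flat bar 18 mm wide (y), 5 mm thick (x), to z = 195 mm. At the start it leans 35 deg from vertical in the caddy, top towards the caddy's -y, hook side up. Hung on the pot it is upright, handle against the wall's inside
- ladle_hook (a point): under the bridge of the ladle's pot hook, mid-gap, ladle frame (-6.5, 0, 95) mm; lies on the rim's top when hung. The bridge is 3 mm thick; from it, on the -x side, a tongue 3 mm thick and 14 mm wide hangs down to z = 70 mm, 8 mm clear of the handle, its tip splayed slightly outwards. Axes as the ladle's
- ladle_bowl (a point): centre of the mouth of the ladle's bowl (half sphere of radius 30 mm, open to +z): ladle frame (32, 0, 30) mm. Hung on the pot, the bowl clears the pot's floor by 10 mm. Axes as the ladle's
- ladle_grip (a point): middle of the handle's black end sleeve (50 mm long): ladle frame (0, 0, 172) mm. Pinch the handle here across its 18 mm width (y); a gripper pointing straight down fits too. Axes as the ladle's
- caddy: steel hob caddy, fixed; origin on the worktop under the ladle's bowl, z up, -x its front (to the robot, +-20 deg). Tray x -108 to 41, y -119 to 51 mm, edge 12 mm high. The bowl sits in a wire ring of 21 mm radius, 14 mm high, at the origin. Free counter for the bottle: left of the caddy, x over 0.45 m, as far as the sink drainer, whose edge runs from (0.39, 0.29) to (0.57, 0.60) m (world)
- fork (a point): middle of the crossbar of the caddy's wire fork, which carries the handle from below: caddy frame (0, -29, 126) mm. Prongs 23 mm apart rise 13 mm past the handle; the post stands towards -y. The bowl cannot pass up under the bar: lift the ladle 15 to 20 mm off its ring, move the handle out of the fork (up and to the caddy's +y), then the bowl out to the front, then up. Axes as the caddy's
- bay (a point): centre of the bottle's bay on the tray's floor, 6 mm above the worktop, caddy frame (-52, -64) mm, ringed by a wire gallery 90 mm wide inside, its top 16 mm above the worktop: lift the bottle over it. Axes as the caddy's
- pot: open steel soup pot, loose, about 1.6 kg, on the trivet; origin: centre of its underside, z up. 184 mm across outside, upright wall 4 mm thick, 110 mm high, floor 5 mm. Loop handles on its +y and -y sides, up to 77 mm above its underside, reach 126 mm from its axis
- pot_rim (a point): centre of the pot's mouth, level with the rim's top, 125 mm above the worktop; the middle of the wall is 90 mm from it all round. Axes as the pot's
- trivet: wire trivet under the pot, 176 x 170 x 15 mm, fixed; origin at the centre of its underside
- pepper_mill: turned wooden pepper mill, 58 mm wide, 170 mm high, at the back, under the wall cabinets, which hang 0.45 m above the worktop over its back (beyond x of about 0.65 m, at the robot's right beyond 0.5 m): swing the arm in close to its base when it comes from its start at the right; origin under its centre
- coffee_jar: glass jar with a yellow lid, 80 mm wide, 163 mm high, stands at the back; origin under its centre
- tin: food tin, 75 mm wide, 110 mm high, stands at the back; origin under its centre
- mug: white mug, 92 x 127 x 95 mm, far left by the microwave; origin under its centre
- egg_timer: round egg timer, 62 mm wide, 59 mm high, by the hob; origin under its centre
- lemon: lemon, 83 x 58 x 58 mm, right of the pot; origin under its centre
- onion: onion, 75 mm wide, 77 mm high, right of the pot; origin under its centre

How it is judged:
On the way, in this order (a step that is already met when the one before it is completed fails the run):
1. the oil bottle stands upright on the counter, clear of its bay (horizontal distance between oil_bottle and bay above 0.06 m and angle between oil_bottle's own z axis and vertical below 0.1 rad and height (world z) of oil_bottle below 0.0053 m), for 0.2 s.
2. the ladle is upright with its hook over the pot's rim and its bowl inside the pot (horizontal distance between ladle_hook and pot_rim between 0.083 and 0.098 m and z of ladle_hook in the frame of pot_rim between -0.006 and 0.007 m and horizontal distance between ladle_bowl and pot_rim below 0.075 m and angle between ladle's own z axis and vertical below 0.25 rad), for 0.2 s.
At the end, for the whole second after the job is handed in: The ladle hangs at rest and upright, hook over the pot's rim (bridge within 7 mm of its top), bowl inside; the pot stands on its trivet within 30 mm of where it was; the oil bottle stands upright in its bay, within 15 mm of the centre and down on the tray's floor (all of step 2 and linear speed of each of ladle, oil_bottle below 0.03 m/s and distance of pot from where it was at the start of the episode below 0.03 m and angle between pot's own z axis and vertical below 0.05 rad and horizontal distance between oil_bottle and bay below 0.015 m and z of oil_bottle in the frame of bay between -0.004 and 0.005 m and angle between oil_bottle's own z axis and vertical below 0.06 rad); the robot touches nothing.
It fails at once if the oil bottle is tipped by more than 0.6 rad (angle between oil_bottle's own z axis and vertical above 0.6 rad).
It fails at once if the ladle is dropped and lies flat (more than 1.25 rad from upright) (angle between ladle's own z axis and vertical above 1.25 rad).
It fails at once if the pepper mill, the jar or the tin at the back is displaced by more than 30 mm (distance of any of pepper_mill, coffee_jar, tin from where it was at the start of the episode above 0.03 m).
It also fails if it takes over 72 s, if anything falls off the work surface, if the arm or the gripper's body presses on something with over 40 N, if the wrist force passes 120 N, or if a joint passes its speed limit or range.

## Robot

A 6-joint arm with a two-finger parallel gripper is mounted at the origin on a cart in front of the work surface, level with it; the furniture and walls round the work are solid. World frame = base frame: x ahead of the robot, y to its left, z up, the work surface at z = 0. Lengths are in m, angles in rad, forces in N, time in s.
With the tool pointing down it reaches from about 0.375 to 0.9 m from the base axis. Payload 3.1 kg.
Tool frame: the origin (TCP) lies at the centre of the arm's flange, where the gripper is bolted on; the fingertips stand 182 mm ahead of it and the grasp point (between the pads) lies 164 mm ahead of it; z points along the fingers, y is the line along which they close (so a half turn about z gives the same grasp; the last joint's range is limited). The gripper opens to 87 mm and grips with 3 to 60 N. Pads are 19 mm wide; open, the fingers measure 117 mm over their backs; the gripper's body (75 mm by 190 mm) begins 51 mm behind the grasp point.
Start: joints at [-1.437, 0.527, 1.433, -0, 1.181, -0.178], TCP at [0.192, -0.595, 0.405] pointing down, gripper open.
Joint ranges: [-3.08, 3.08], [-0.75, 2.2], [0.22, 2.44], [-1.43, 4.57], [0, 2.65], [-2.85, 2.85]. Speed limits (rad/s): [2.79, 2.79, 3.14, 3.14, 3.14, 3.14].

## Interface

Orientations are given as a unit quaternion [x, y, z, w].
In Python, from rig import * gives the robot as it stands.
- The arm moves only by the tool move_arm, never from a script. Its argument "commands" is a list that holds one entry, the list of rows, each a list of 6 numbers: the shift along the tool's x, y, z in units of 40 mm (1.0 is 40 mm), then the turn, a rotation vector about the tool's x, y, z in rad. A call has 1 to 12 rows; each row is the pose to reach, as a shift and turn from the pose commanded when the call began, along the tool's axes at that moment; what a row does not reach only later rows make up. A row lasts 1/8 s, in which the tool goes at most 62.5 mm and 10.7 degrees, less where a joint would pass 70% of its speed; a pose out of reach is approached as far as the arm can. A call with a gripper value outside its range is refused whole. "claw" is the closure, from -1 (fully open) to 1 (shut), so that 0 is half open, set as the call begins (left out, the last holds). The fingers move at their own pace and stop on an object; "squeeze" is the grip in N (left out, the last holds). Time passes only in rows, so rows that repeat a pose let the fingers close. It gives the time, the measured TCP pose, the force, the opening and the grip force at its end, in the units of the state.
- get_obs(): the state, without advancing time (a new reading comes with each control period).
- camera(name): name is "scene" or "top"; returns a dict with "pixels" (420x560x3 uint8, blue, green, red), "range_z" (420x560 float32, m along the optical axis (not along the pixel's ray), 0 where there is no reading), "camera_matrix" (3x3 intrinsics, pixels), "extrinsics" (4x4, takes a point from world to camera coordinates). Camera axes: x right, y up, looking along -z (the intrinsics and any distortion apply to the point x, -y, -z); pixel columns grow to the right and rows downward; lengths in m; the calibration is good to about 2 mm. A picture is of the moment at which its call begins.
- hand_in(): hands the job in; it is judged then, once.
The state is a dict: "time": time; "q": joint angles; "joint_velocities": joint speeds; "joint_torque": joint torques, N m; "position": TCP position; "tool_rot": TCP orientation; "ft_force": force on the tool from outside, world axes, zero at the start; "moment": the same for the moment, N m; "grip_width": finger opening in m; "grip_force": force on a finger pad.
Only numpy, scipy, OpenCV 4.12 (cv2) and the standard library are available. Lean on these libraries where they do the work, as an engineer would, in place of code of your own. Each camera call takes 0.05 s, during which the arm holds its last target. There are 200 camera calls.

## Working session

There is one attempt and no reset: what is moved stays moved. The work goes in short steps, Python scripts to look and compute and a tool call to move; the robot and the scene stay as the last step left them, time stands still between calls to the robot, and variables do not carry over. Pictures are saved under pics/ and viewed, at most 11 in all, crops included, and the job is handed in when it is done.

Besides the shell and the picture viewer there is one more tool, called after "Request:" as name([rows], argument=value, ...), one row to a line, values as JSON. move_arm: Moves the arm, as the interface text tells. Its arguments: {"type":"object","properties":{"commands":{"type":"array","items":{"type":"array","items":{"type":"array","items":{"type":"number"}}}},"claw":{"type":"number"},"squeeze":{"type":"number"}},"required":["commands"]}

```bash
ls; mkdir -p pics
cat > h.py <<'E'
from rig import *
import numpy as np, cv2
from scipy.spatial.transform import Rotation as R
def cloud(c):
    K=c["camera_matrix"];E=c["extrinsics"];z=c["range_z"].astype(float)
    v,u=np.mgrid[0:420,0:560]
    X=(u-K[0,2])/K[0,0]*z;Y=(v-K[1,2])/K[1,1]*z
    P=np.stack([X,-Y,-z],-1)
    W=(P-E[:3,3])@E[:3,:3]
    W[z==0]=np.nan
    return W
E
python3 - <<'E'
from h import *
for n in ("scene","top"):
    c=camera(n); cv2.imwrite(f"pics/{n}0.png",c["pixels"]); np.save(f"{n}0.npy",cloud(c))
    E=c["extrinsics"];print(n,-E[:3,:3].T@E[:3,3],E[:3,:3].round(2).tolist(),(c["range_z"]==0).mean())
    print({k:np.shape(v) for k,v in c.items()})
print(get_obs())
E
```

```text
pics
scene [-0.40682288 -0.67507035  0.86055272] [[0.6, -0.8, -0.02], [0.42, 0.29, 0.86], [-0.69, -0.52, 0.51]] 0.007636054421768707
{'pixels': (420, 560, 3), 'range_z': (420, 560), 'camera_matrix': (3, 3), 'extrinsics': (4, 4)}
top [0.29522723 0.06645975 1.35836575] [[0.08, -1.0, -0.0], [0.97, 0.08, 0.23], [-0.23, -0.02, 0.97]] 0.003903061224489796
{'pixels': (420, 560, 3), 'range_z': (420, 560), 'camera_matrix': (3, 3), 'extrinsics': (4, 4)}
{'time': 0.1, 'q': array([-1.43647620e+00,  5.28329896e-01,  1.43374723e+00, -1.52238938e-05,
        1.18137684e+00, -1.78499542e-01]), 'joint_velocities': array([-0.00025259, -0.00298757, -0.00347235, -0.00041102,  0.00080108,
        0.00021226]), 'joint_torque': array([-2.13346243e-05, -4.40985596e+01, -1.77150822e+01,  6.34387834e-02,
        5.34238725e-02, -5.94981566e-05]), 'position': array([ 0.19232471, -0.59435581,  0.40390433]), 'tool_rot': array([ 9.87792020e-01,  1.55775672e-01,  1.35186639e-05, -9.30586460e-04]), 'ft_force': array([0.38011227, 0.46812701, 0.18782859]), 'moment': array([0.04076853, 0.00076858, 0.00152113]), 'grip_force': 0.0, 'grip_width': 0.08733561866522081}
```

View pics/scene0.png

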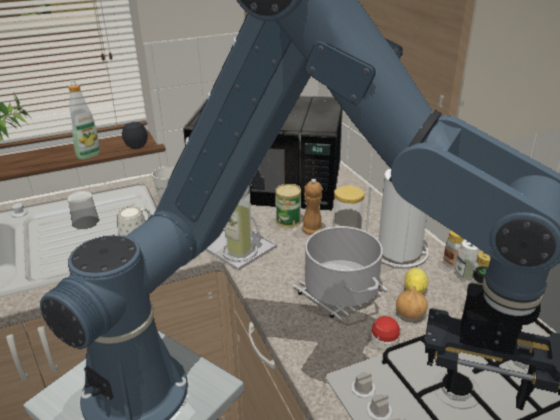

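View pics/top0.png

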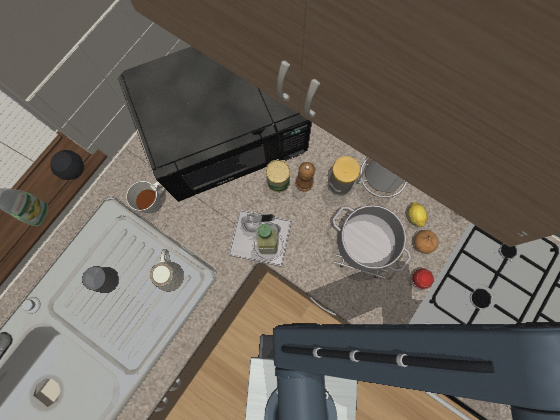

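The scene view shows the bottle in the caddy at about (240,235), partly behind the arm, and the pot at (343,265). In the top view the cap is at (264,230), the ladle's handle end at (267,218), its bowl at (250,220), and the pot at (372,238) with handles at (343,218) and (400,260).

Run:
```python
from h import *
im=cv2.imread("pics/top0.png");W=np.load("top0.npy")
cv2.imwrite("pics/crop1.png",cv2.resize(im[195:275,220:300],None,fx=7,fy=7,interpolation=cv2.INTER_CUBIC))
for (u,v) in [(264,230),(267,218),(250,215),(278,178),(306,172),(345,175),(372,240),(240,211),(291,219),(285,265),(232,258),(424,278)]:
    print(u,v,W[v,u].round(3))
# rim: points z 0.115..0.135 near pot
m=(abs(W[...,2]-.122)<.012)&(np.hypot(W[...,0]-W[240,372,0],W[...,1]-W[240,372,1])<.13)
P=W[m][:,:2];A=np.c_[2*P,np.ones(len(P))]
s=np.linalg.lstsq(A,(P**2).sum(1),rcond=None)[0];print("rim",s[:2],np.sqrt(s[2]+s[:2]@s[:2]),len(P))
r=np.hypot(*(P-s[:2]).T);P2=P[(r<.1)&(r>.08)];A=np.c_[2*P2,np.ones(len(P2))];s=np.linalg.lstsq(A,(P2**2).sum(1),rcond=None)[0];print(s[:2],np.sqrt(s[2]+s[:2]@s[:2]),len(P2))
# handles z .05-.085 outside the wall
d=W[...,:2]-s[:2];r=np.hypot(d[...,0],d[...,1]);m=(abs(W[...,2]-.07)<.015)&(r>.1)&(r<.135)
a=np.degrees(np.arctan2(d[...,1],d[...,0]))[m];print(np.histogram(a,bins=24,range=(-180,180))[0])
# cap
m=(W[...,2]>.262)&(W[...,2]<.285)&(np.hypot(W[...,0]-W[230,264,0],W[...,1]-W[230,264,1])<.04)
P=W[m];print("cap",len(P),(P.max(0)+P.min(0))/2,P.mean(0),np.ptp(P,0),np.median(P[:,2]))
# heights around caddy
print((W[200:266:3,228:297:3,2]*1000).round().astype(int))
```

```text
264 230 [0.485 0.135 0.276]
267 218 [0.536 0.136 0.181]
250 215 [0.573 0.199 0.025]
278 178 [0.676 0.118 0.106]
306 172 [0.685 0.036 0.157]
345 175 [ 0.685 -0.077  0.157]
372 240 [ 0.525 -0.186  0.021]
240 211 [0.588 0.234 0.004]
291 219 [ 0.576  0.07  -0.005]
285 265 [0.428 0.077 0.003]
232 258 [ 0.437  0.244 -0.002]
424 278 [ 0.417 -0.337  0.057]
rim [ 0.51865084 -0.1697624 ] 0.08956100501726404 470
[ 0.51865084 -0.1697624 ] 0.08956100501726404 470
[0 0 3 2 1 0 0 0 0 0 0 0 0 0 4 4 0 2 0 0 0 0 0 0]
cap 154 [0.48420323 0.13385105 0.27153936] [0.48392226 0.13421689 0.27502683] [0.03364768 0.03310806 0.01784858] 0.27549758291296156
[[ -3   1  -5   2  -5  -2   3   0  -3  -4   0   1  -3   0  -6   2  -5   2
   -3   2  -3  -5  -2]
 [ -3  -8   0  -5  -4  -3   3  -1  -1  -6   1   1  -3  -5  -1  -4   0   3
   -4   1   1  -2   3]
 [ -2   0   1   2   0   5   1  -5   0   0  -5  -4   2   1  -2  -4  -5  -3
   -7  -9  -1  -4  -2]
 [ -6   3  -2   2  -2  -3  -1   1  -3  -1   3   1  -5   0  -8  -2   1   1
   -6   0  -1   3   1]
 [  4  -4   1  -1   3   6   0  14  11 139  -3  -5  -3  -5  -6  -2  -1  -1

[... 972 characters left out ...]
 17   4  -4   2  -4]
 [ -6  10   7   4   6   2   4   5   4   8 202 207 206 203 206 202 159   1
   18  11  -3  -4   0]
 [ -2   3   6   5   5   2   8   4   3   2 149 159 158 156 153 156 113   8
   14  12  -3  -2   1]
 [  0  13   7   6   4   6   4   9   8  14   7  90  95  95  99  92  57   7
   15  -6  -4  -3  -1]
 [ -3   0   4   3   5  -1   6   5   7   8   6   9  20  17  17  20   4  14
    6   2  -2  -3   3]
 [ -1  -4  -1   0   4   7   3   5   0   1   8  16   5   8   3   7  13   6
    4   1   2   3  -1]
 [ -2  -1  -1   1   0   1  -1  -3   1  13  11   7  -1  23  12   6  11   8
   12  -4   0  -2  -4]
 [  1   1  -4   2  -6  -1   0  -3  -2   1  -6 -15  -4  -5   5   4   6   3
   11  -4  -2  -5   0]]
```

View pics/crop1.png

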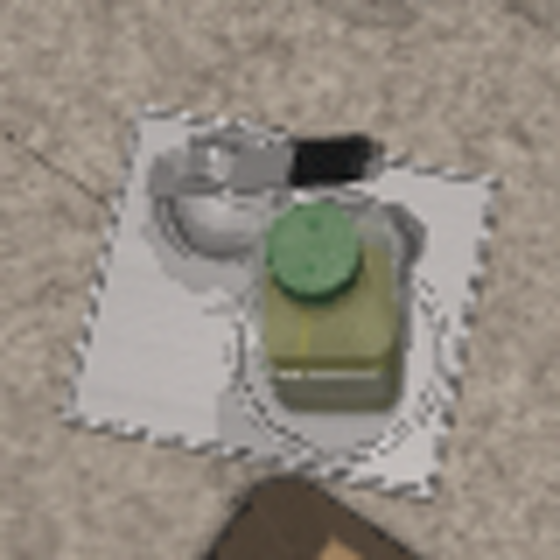

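The crop shows the tray corners at crop pixels (140,110), (495,180), (430,490) and (70,420), the cap at (313,250), the black sleeve at (330,160) and the bowl at (215,210). Next I fit the caddy pose and plan the approach.

```bash
cat >> h.py <<'E'
def ray(c,u,v,z):
    K=c["camera_matrix"];E=c["extrinsics"]
    d=E[:3,:3].T@np.array([(u-K[0,2])/K[0,0],-(v-K[1,2])/K[1,1],-1]);o=-E[:3,:3].T@E[:3,3]
    return o+d*(z-o[2])/d[2]
def down(h,tilt=0,ax=0.):
    "tool pointing down, closing axis y heading h deg; then tilted by tilt deg about world horizontal axis heading ax"
    y=np.array([np.cos(np.radians(h)),np.sin(np.radians(h)),0]);z=np.array([0,0,-1.]);x=np.cross(y,z)
    a=np.radians(ax);return R.from_rotvec(np.radians(tilt)*np.array([np.cos(a),np.sin(a),0]))*R.from_matrix(np.c_[x,y,z])
def rows(targets,p=None,r=None):
    o=get_obs();p=o["position"] if p is None else p;r=R.from_quat(o["tool_rot"]) if r is None else r
    for P,Q in targets:
        print((r.inv().apply(np.array(P)-p)/.04).round(2).tolist()+(r.inv()*Q).as_rotvec().round(3).tolist())
E
python3 - <<'E'
from h import *
from scipy.optimize import least_squares
c=camera("top")
px=np.array([(140,110),(495,180),(430,490),(70,420)])/7+[220,195]-.43
W=np.array([ray(c,u,v,.010) for u,v in px])[:,:2]
L=np.array([(41,51),(41,-119),(-108,-119),(-108,51)])/1e3
f=lambda s:(L@np.array([[np.cos(s[2]),np.sin(s[2])],[-np.sin(s[2]),np.cos(s[2])]])+s[:2]-W).ravel()
s=least_squares(f,[.56,.19,0]).x;print(W.round(4).tolist(),s,np.degrees(s[2]),f(s).round(4))
T=lambda x,y:(np.array([np.cos(s[2])*x-np.sin(s[2])*y,np.sin(s[2])*x+np.cos(s[2])*y])+s[:2]).round(4)
print("bay",T(-.052,-.064),"grip",T(0,-.055),"fork",T(0,-.029),"bowl",T(0,0))
im=cv2.imread("pics/top0.png");Wc=np.load("top0.npy")
m=(im.max(-1)<70);m[:210]=0;m[225:]=0;m[:,:255]=0;m[:,280:]=0;P=Wc[m];P=P[P[:,2]>.14];print("sleeve",len(P),P.mean(0),P.min(0),P.max(0))
rows([((.30,-.40,.50),down(-40)),((.44,.02,.50),down(0)),((.484,.134,.48),down(0)),((.484,.134,.435),down(0))])
E
```

```text
[[0.5887, 0.2352], [0.5691, 0.0716], [0.4276, 0.0895], [0.4457, 0.2516]] [ 0.54503117  0.19182958 -0.11741447] -6.727353453609736 [ 0.003   0.0025  0.0027 -0.0027 -0.0037 -0.0032 -0.0019  0.0035]
bay [0.4859 0.1344] grip [0.5386 0.1372] fork [0.5416 0.163 ] bowl [0.545  0.1918]
sleeve 68 [0.53728709 0.13768388 0.17817259] [0.52792017 0.12168423 0.15098677] [0.54941266 0.1540816  0.19665491]
[4.06, -3.8, -2.39, -0.002, -0.001, -0.56]
[10.62, -12.71, -2.38, -0.001, -0.001, -1.258]
[12.54, -15.09, -1.87, -0.001, -0.001, -1.258]
[12.54, -15.08, -0.75, -0.001, -0.001, -1.258]
```

Request:
move_arm([
  [[2,-1.9,-2.4,0,0,-0.15],[4.06,-3.8,-2.4,0,0,-0.35],[4.06,-3.8,-2.4,0,0,-0.56],[5.5,-6,-2.4,0,0,-0.7],[7,-8,-2.4,0,0,-0.85],[8.5,-10,-2.4,0,0,-1.0],[10.62,-12.71,-2.4,0,0,-1.15],[10.62,-12.71,-2.4,0,0,-1.258],[12.54,-15.09,-1.9,0,0,-1.258],[12.54,-15.09,-1.9,0,0,-1.258],[12.54,-15.09,-1.9,0,0,-1.258],[12.54,-15.09,-1.9,0,0,-1.258]],
], claw=-0.3, squeeze=30)

```text
time: 1.65
position: [0.464, 0.0813, 0.4839]
tool_rot: [0.707, 0.707, 0.0, 0.0]
ft_force: [1.1, -1.0, 0.4]
grip_width: 0.0571
grip_force: 0.0
```

Run:
```python
from h import *
o=get_obs();print(o["time"],o["position"],o["q"],o["grip_width"])
rows([((.484,.134,.432),down(0))])
```

```text
1.65 [0.46398628 0.08129782 0.48389082] [-6.43306708e-02  2.20194963e-01  1.69863937e+00 -3.65820262e-04
  1.22220293e+00 -6.44760714e-02] 0.057051904693772776
[1.32, 0.5, 1.3, 0.001, 0.0, 0.0]
```

Request:
move_arm([
  [[1.32,0.5,0,0,0,0],[1.32,0.5,0,0,0,0],[1.32,0.5,0,0,0,0]],
])

```text
time: 2.02
position: [0.4833, 0.132, 0.4835]
tool_rot: [0.707, 0.707, -0.001, -0.0]
ft_force: [0.8, -0.2, 0.7]
grip_width: 0.0565
grip_force: 0.0
```

Run:
```python
from h import *
o=get_obs();print(o["time"],o["position"],o["q"],o["joint_velocities"].round(3))
rows([((.484,.134,.432),down(0))])
```

```text
2.025 [0.48334745 0.13195873 0.48350182] [ 4.32655622e-02  2.66801728e-01  1.63327909e+00 -6.04418852e-04
  1.24298564e+00  4.25684166e-02] [-0.029 -0.012  0.011  0.002 -0.001  0.001]
[0.05, 0.02, 1.29, -0.001, 0.001, 0.001]
```

Request:
move_arm([
  [[0.04,0.02,0.7,0,0,0],[0.04,0.02,1.29,0,0,0],[0.04,0.02,1.29,0,0,0],[0.04,0.02,1.29,0,0,0]],
])

```text
time: 2.52
position: [0.4848, 0.1326, 0.4332]
tool_rot: [0.708, 0.706, 0.0, 0.0]
ft_force: [-0.0, 0.2, 0.7]
grip_width: 0.0563
grip_force: 0.0
```

Request:
move_arm([
  [[0,0,0,0,0,0],[0,0,0,0,0,0],[0,0,0,0,0,0],[0,0,0,0,0,0],[0,0,0,0,0,0]],
], claw=0.8, squeeze=40)

```text
time: 3.15
position: [0.485, 0.1336, 0.4328]
tool_rot: [0.707, 0.707, 0.001, 0.001]
ft_force: [0.8, -0.4, 2.4]
grip_width: 0.0356
grip_force: 39.4
```

Run:
```python
from h import *
o=get_obs();print(o["time"],o["position"],o["ft_force"],o["grip_width"],o["grip_force"])
t=down(0);rows([((.484,.134,.48),t),((.51,.25,.48),t),((.53,.345,.48),t),((.53,.345,.434),t)])
```

```text
3.15 [0.48497023 0.13361841 0.43284177] [ 0.84361937 -0.44573891  2.38422792] 0.03562481243432754 39.37686241915799
[0.01, -0.02, -1.18, 0.002, 0.0, 0.0]
[2.91, 0.63, -1.18, 0.002, 0.0, 0.0]
[5.28, 1.13, -1.18, 0.002, 0.0, 0.0]
[5.28, 1.13, -0.03, 0.002, 0.0, 0.0]
```

Request:
move_arm([
  [[0,0,-0.3,0,0,0],[0,0,-0.7,0,0,0],[0,0,-1.0,0,0,0],[0.4,0.08,-1.18,0,0,0],[1.1,0.23,-1.18,0,0,0],[1.9,0.4,-1.18,0,0,0],[2.7,0.57,-1.18,0,0,0],[3.5,0.74,-1.18,0,0,0],[4.3,0.91,-1.18,0,0,0],[4.9,1.04,-1.18,0,0,0],[5.2,1.1,-1.18,0,0,0],[5.28,1.13,-1.18,0,0,0]],
])

```text
time: 4.65
position: [0.5294, 0.3457, 0.4789]
tool_rot: [0.707, 0.708, -0.001, -0.0]
ft_force: [0.8, -0.2, -4.9]
grip_width: 0.0362
grip_force: 38.6
```

Run:
```python
from h import *
o=get_obs();print(o["time"],o["position"],o["ft_force"],o["moment"],o["grip_width"],o["grip_force"])
c=camera("top");cv2.imwrite("pics/t2.png",c["pixels"][150:290,130:310])
c=camera("scene");cv2.imwrite("pics/s2.png",c["pixels"])
t=down(0);rows([((.53,.345,.434),t)])
a=cv2.resize(cv2.imread("pics/t2.png"),None,fx=3,fy=3);b=c["pixels"][100:300,130:330];b=cv2.resize(b,None,fx=2.1,fy=2.1)
cv2.imwrite("pics/v2.png",np.hstack([a[:420,:380],b[:420,:420]]))
```

```text
4.65 [0.52941447 0.34568569 0.47888723] [ 0.77733686 -0.15368721 -4.92220612] [-0.0659177  -0.08226832  0.00893056] 0.0362123050174086 38.62341895146528
[0.01, 0.01, 1.13, -0.001, 0.001, 0.0]
```

View pics/v2.png

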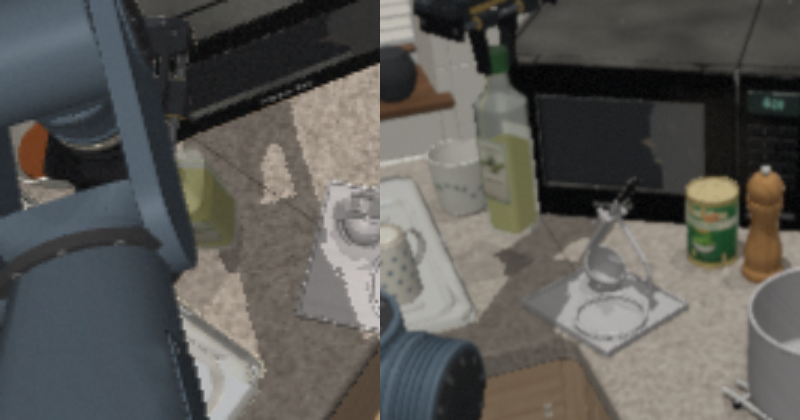

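The crop shows the bottle hanging upright in the gripper at about (505,140) over free counter, and the ladle still in the caddy with its dark sleeve at (625,190).

Request:
move_arm([
  [[0,0,0.4,0,0,0],[0,0,0.8,0,0,0],[0,0,1.1,0,0,0],[0,0,1.2,0,0,0],[0,0,1.27,0,0,0],[0,0,1.27,0,0,0]],
])

```text
time: 5.5
position: [0.5298, 0.3448, 0.4289]
tool_rot: [0.707, 0.707, 0.0, 0.0]
ft_force: [-0.1, 0.3, -3.5]
grip_width: 0.0356
grip_force: 38.6
```

Request:
move_arm([
  [[0,0,0.04,0,0,0],[0,0,0.06,0,0,0],[0,0,0.06,0,0,0]],
])

```text
time: 5.88
position: [0.5298, 0.3449, 0.4268]
tool_rot: [0.707, 0.707, 0.001, 0.0]
ft_force: [-0.6, 0.0, -3.9]
grip_width: 0.0361
grip_force: 38.8
```

Request:
move_arm([
  [[0,0,0.03,0,0,0],[0,0,0.05,0,0,0],[0,0,0.05,0,0,0]],
])

```text
time: 6.25
position: [0.5299, 0.345, 0.4268]
tool_rot: [0.707, 0.707, 0.002, 0.0]
ft_force: [-1.6, -0.1, 6.2]
grip_width: 0.0361
grip_force: 39.8
```

Request:
move_arm([
  [[0,0,0,0,0,0],[0,0,0,0,0,0],[0,0,0,0,0,0],[0,0,-1,0,0,0],[0,0,-2,0,0,0],[0,0,-2,0,0,0]],
], claw=-0.3)

```text
time: 7.0
position: [0.5304, 0.3451, 0.5083]
tool_rot: [0.707, 0.707, 0.004, 0.002]
ft_force: [-0.0, 0.2, -0.7]
grip_width: 0.0568
grip_force: 0.0
```

Run:
```python
from h import *
o=get_obs();print(o["time"],o["position"],o["grip_width"],o["q"].round(3))
t=down(-6.7);g=down(-6.7,35,-6.7);zl=-g.as_matrix()[:,2];print(zl)
G=np.array([.538,.1372,.173])
rows([((.53,.18,.51),t),((.523,.01,.43),down(-6.7,20,-6.7)),(G+zl*.224,g),(G+zl*.164,g)])
```

```text
7.0 [0.53040082 0.3450905  0.50827378] 0.056809179808414455 [ 0.4    0.444  1.283 -0.     1.406  0.4  ]
[-0.06691959 -0.56965928  0.81915204]
[-4.13, -0.01, -0.06, 0.008, -0.004, 0.117]
[-8.38, -0.2, 1.93, -0.013, 0.345, 0.117]
[-8.4, -0.22, 3.76, -0.028, 0.606, 0.116]
[-7.55, -0.12, 5.0, -0.028, 0.606, 0.116]
```

Request:
move_arm([
  [[-1.4,0,-0.06,0,0,0],[-2.8,0,-0.06,0,0,0.05],[-4.1,0,-0.06,0,0,0.117],[-5.5,-0.1,0,0,0.1,0.117],[-7,-0.15,0.2,0,0.25,0.117],[-8.38,-0.2,0.6,-0.01,0.4,0.117],[-8.4,-0.2,1.8,-0.02,0.55,0.117],[-8.4,-0.22,2.8,-0.028,0.606,0.116],[-8.4,-0.22,3.7,-0.028,0.606,0.116],[-8.4,-0.22,3.76,-0.028,0.606,0.116],[-8.4,-0.22,3.76,-0.028,0.606,0.116]],
])

```text
time: 8.38
position: [0.5212, 0.0088, 0.3542]
tool_rot: [0.714, 0.633, 0.221, -0.201]
ft_force: [0.4, -0.7, -0.2]
grip_width: 0.0564
grip_force: 0.0
```

Run:
```python
from h import *
o=get_obs();print(o["time"],o["position"],o["grip_width"],o["q"].round(3))
g=down(-6.7,35,-6.7);zl=-g.as_matrix()[:,2]
G=np.array([.538,.1372,.173])
rows([(G+zl*.224,g),(G+zl*.164,g)])
a=camera("scene")["pixels"];W=camera("top");b=W["pixels"]
cv2.imwrite("pics/v3.png",np.hstack([cv2.resize(a[150:290,180:320],None,fx=2.8,fy=2.8),cv2.resize(b[170:310,200:340],None,fx=2.8,fy=2.8)]))
p=cloud(W);m=(b[...,1].astype(int)-b[...,2]>35)&(p[...,1]>.28)&(p[...,1]<.42)&(p[...,2]>.15);print("bottle",m.sum(),p[m].mean(0) if m.any() else 0)
```

```text
8.375 [0.52117366 0.00882726 0.35420549] 0.056388179890095626 [-0.335  0.489  1.773  0.66   1.132 -0.58 ]
[0.05, 0.04, -0.03, -0.006, 0.004, -0.005]
[0.06, 0.05, 1.47, -0.006, 0.004, -0.005]
bottle 2 [0.53189119 0.35514253 0.26795017]
```

View pics/v3.png

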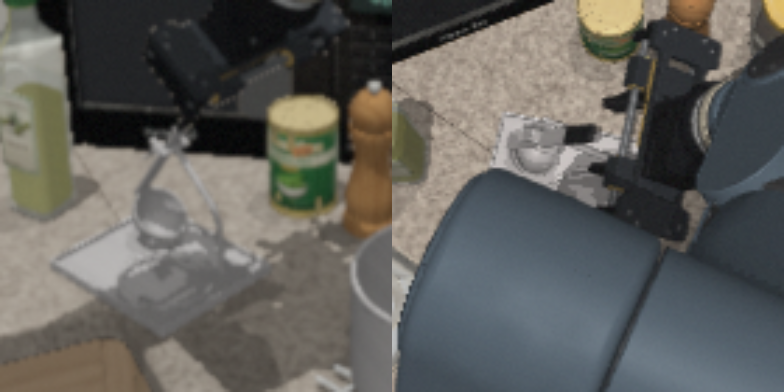

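The gripper's fingertips, at (610,100) and (600,170) in the right half, straddle the sleeve at (582,133). The bottle stands upright at the left.

Request:
move_arm([
  [[0.06,0.05,0.7,0,0,0],[0.06,0.05,1.2,0,0,0],[0.06,0.05,1.47,0,0,0],[0.06,0.05,1.47,0,0,0]],
])

```text
time: 8.98
position: [0.5268, 0.0442, 0.3074]
tool_rot: [0.714, 0.634, 0.221, -0.201]
ft_force: [0.2, 0.6, 0.2]
grip_width: 0.0564
grip_force: 0.0
```

Request:
move_arm([
  [[0,0,0,0,0,0],[0,0,0,0,0,0],[0,0,0,0,0,0],[0,0,0,0,0,0],[0,0,0,0,0,0],[0,0,0,0,0,0]],
], claw=0.9, squeeze=40)

```text
time: 9.72
position: [0.5278, 0.0434, 0.3075]
tool_rot: [0.714, 0.633, 0.222, -0.2]
ft_force: [3.2, -0.4, 0.7]
grip_width: 0.0176
grip_force: 39.7
```

Run:
```python
from h import *
o=get_obs();print(o["time"],o["position"],o["ft_force"],o["grip_width"],o["grip_force"],o["q"].round(3))
r=R.from_quat(o["tool_rot"]);print("grasp pt",o["position"]+.164*r.as_matrix()[:,2], "zl",-r.as_matrix()[:,2])
a=np.radians(-6.7);cx=np.array([np.cos(a),np.sin(a),0]);cy=np.array([-np.sin(a),np.cos(a),0]);cz=np.array([0,0,1.])
p=o["position"]
# lift 18, then up +14 & +y 35 , then front 75, then up 120
s=[18*cz,26*cz+10*cy,34*cz+30*cy,34*cz+30*cy-45*cx,34*cz+30*cy-90*cx,130*cz+30*cy-90*cx]
rows([(p+v/1e3,r) for v in s])
```

```text
9.725 [0.52779677 0.04343296 0.3074526 ] [ 3.18227593 -0.44457291  0.74129514] 0.017569667613429242 39.66243624774506 [-0.265  0.57   1.8    0.725  1.013 -0.616]
grasp pt [0.53832071 0.13623153 0.17264284] zl [-0.06417036 -0.56584492  0.82201076]
[0.26, -0.0, -0.37, 0.0, 0.0, 0.0]
[0.58, -0.0, -0.39, 0.0, 0.0, 0.0]
[1.1, -0.01, -0.27, 0.0, 0.0, 0.0]
[1.1, -1.13, -0.27, 0.0, 0.0, 0.0]
[1.09, -2.26, -0.27, 0.0, 0.0, 0.0]
[2.46, -2.27, -2.24, 0.0, 0.0, 0.0]
```

Request:
move_arm([
  [[0.13,0,-0.18,0,0,0],[0.26,0,-0.37,0,0,0],[0.42,0,-0.38,0,0,0],[0.58,0,-0.39,0,0,0],[0.85,0,-0.33,0,0,0],[1.1,0,-0.27,0,0,0],[1.1,0,-0.27,0,0,0],[1.1,0,-0.27,0,0,0]],
])

```text
time: 10.72
position: [0.5304, 0.0738, 0.3408]
tool_rot: [0.714, 0.633, 0.22, -0.201]
ft_force: [0.3, 0.6, -1.9]
grip_width: 0.0172
grip_force: 39.7
```

Run:
```python
from h import *
o=get_obs();print(o["time"],o["position"],o["ft_force"],o["moment"])
a=camera("scene")["pixels"];b=camera("top")["pixels"]
cv2.imwrite("pics/v4.png",np.hstack([cv2.resize(a[150:290,180:320],None,fx=2.8,fy=2.8),cv2.resize(b[170:310,200:340],None,fx=2.8,fy=2.8)]))
```

```text
10.725 [0.53037553 0.07377822 0.34078593] [ 0.34628411  0.58155259 -1.86816217] [-0.58100446  0.00567173 -0.04061371]
```

View pics/v4.png

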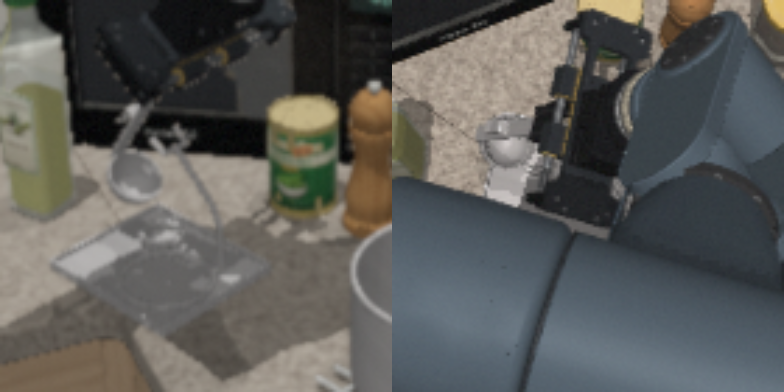

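The ladle is out of the fork. In the left half the bowl is at (135,178), left of the fork tips at (180,140). Next I take it out to the front and up.

Request:
move_arm([
  [[0,-0.5,0,0,0,0],[0,-1.0,0,0,0,0],[0,-1.5,0,0,0,0],[0,-1.8,0,0,0,0],[0.2,-1.8,-0.3,0,0,0],[0.5,-1.8,-0.8,0,0,0],[0.9,-1.8,-1.4,0,0,0],[1.3,-1.8,-2.0,0,0,0],[1.3,-1.8,-2.0,0,0,0]],
])

```text
time: 11.95
position: [0.4606, 0.0788, 0.4396]
tool_rot: [0.713, 0.634, 0.223, -0.198]
ft_force: [1.1, -0.0, -2.0]
grip_width: 0.0175
grip_force: 39.7
```

Run:
```python
from h import *
o=get_obs();print(o["time"],o["position"],o["ft_force"],o["moment"],o["q"].round(3))
rows([((.47,.08,.49),down(0,18,-3)),((.47,.06,.50),down(10)),((.48,-.02,.50),down(20)),((.4875,-.085,.50),down(20))])
```

```text
11.95 [0.46063928 0.07877673 0.43964788] [ 1.13405961 -0.02969784 -2.00601353] [-0.60268876  0.02389013  0.00723389] [-0.228  0.277  1.832  0.654  1.194 -0.408]
[0.76, 0.23, -1.0, 0.037, -0.29, -0.111]
[0.5, 0.29, -1.49, 0.089, -0.601, -0.283]
[-1.11, 0.77, -2.6, 0.141, -0.594, -0.452]
[-2.42, 1.15, -3.51, 0.141, -0.594, -0.452]
```

Request:
move_arm([
  [[0.4,0.1,-0.5,0.02,-0.15,-0.05],[0.76,0.23,-1.0,0.037,-0.29,-0.111],[0.6,0.26,-1.3,0.06,-0.45,-0.2],[0.5,0.29,-1.49,0.089,-0.601,-0.283],[0.5,0.29,-1.49,0.089,-0.601,-0.283],[-0.3,0.53,-2.0,0.115,-0.598,-0.367],[-1.11,0.77,-2.6,0.141,-0.594,-0.452],[-1.11,0.77,-2.6,0.141,-0.594,-0.452],[-1.11,0.77,-2.6,0.141,-0.594,-0.452],[-1.11,0.77,-2.6,0.141,-0.594,-0.452]],
])

```text
time: 13.2
position: [0.479, -0.0188, 0.4964]
tool_rot: [0.573, 0.819, -0.001, -0.005]
ft_force: [0.4, 0.2, -1.4]
grip_width: 0.0172
grip_force: 39.9
```

Run:
```python
from h import *
o=get_obs();print(o["time"],o["position"],o["tool_rot"],o["q"].round(3))
c1=camera("scene");c2=camera("top");np.savez("v5.npz",a=cloud(c1),b=cloud(c2))
a,b=c1["pixels"],c2["pixels"];cv2.imwrite("pics/s5.png",a);cv2.imwrite("pics/t5.png",b)
cv2.imwrite("pics/v5.png",np.hstack([cv2.resize(a[140:300,230:390],None,fx=2.5,fy=2.5),cv2.resize(b[150:310,290:450],None,fx=2.5,fy=2.5)]))
```

```text
13.2 [ 0.47896088 -0.01880936  0.49635075] [ 0.57348874  0.81920044 -0.00089053 -0.00452942] [-2.730e-01  2.220e-01  1.659e+00  1.000e-03  1.270e+00 -6.230e-01]
```

View pics/v5.png

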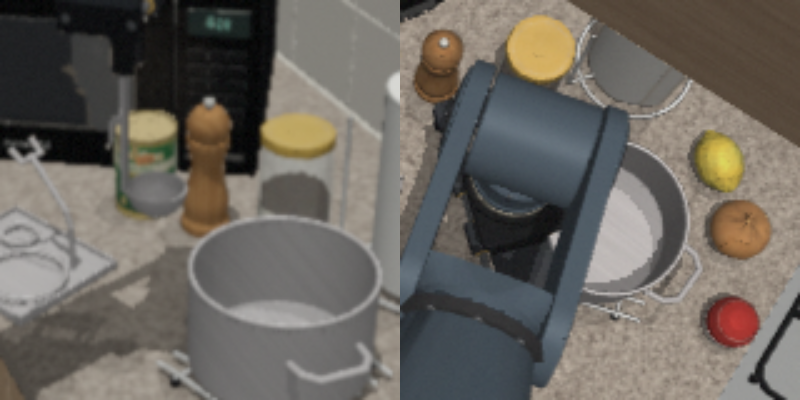

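The ladle hangs upright with its handle at (125,120) and bowl at (158,190) in the left half. The pot is unmoved at (285,310).

Run:
```python
from h import *
W=np.load("v5.npz")["a"];im=cv2.imread("pics/s5.png")
o=get_obs();t=o["position"]
ux=np.array([np.sin(np.radians(20)),-np.cos(np.radians(20))]);uy=np.array([np.cos(np.radians(20)),np.sin(np.radians(20))])
d=W[...,:2]-t[:2];lx=d@ux;ly=d@uy;z=W[...,2]
m=(abs(lx-.02)<.06)&(abs(ly)<.06)&(z>.13)&(z<.33)
print(m.sum())
for z0 in np.arange(.33,.13,-.0075):
    k=m&(z<=z0)&(z>z0-.0075)
    if k.sum(): print(round(z0,3),k.sum(),"lx",(np.percentile(lx[k],[5,50,95])*1e3).round(1),"ly",(np.percentile(ly[k],[5,50,95])*1e3).round(1))
v,u=np.where(m);print(u.min(),u.max(),v.min(),v.max())
C=np.array([.5187,-.1698]);r=np.hypot(*np.moveaxis(W[...,:2]-C,-1,0));k=(z>.119)&(z<.134)&(r>.075)&(r<.105)
P=W[k][:,:2];A=np.c_[2*P,np.ones(len(P))];s=np.linalg.lstsq(A,(P**2).sum(1),rcond=None)[0];print("rim",s[:2],np.sqrt(s[2]+s[:2]@s[:2]),len(P))
sub=im[180:235,265:310];cv2.imwrite("pics/v6.png",cv2.resize(sub,None,fx=12,fy=10,interpolation=cv2.INTER_CUBIC))
```

```text
658
0.33 40 lx [-11.3   3.2   7.9] ly [-20.6 -16.4  14.5]
0.322 29 lx [-11.7   1.5   7.8] ly [-19.7 -15.1  12.8]
0.315 5 lx [-7.9 -5.2 -3.7] ly [-11.6  -7.9  -5. ]
0.308 11 lx [-7.3 -4.9 -3.5] ly [-11.1  -8.1   2.6]
0.3 14 lx [-7.7 -4.5 -3.6] ly [-11.   -4.8   5.4]
0.292 9 lx [-7.4 -4.9 -4.1] ly [-10.1  -5.    5.4]
0.285 11 lx [-7.3 -4.9 -3.4] ly [-11.9  -7.6   4.1]
0.277 11 lx [-7.9 -4.6 -3.2] ly [-10.6  -7.9   5. ]
0.27 15 lx [-15.1  -5.4  -3.6] ly [-10.5  -7.1   3.2]
0.262 24 lx [-19.8 -12.2  -3.7] ly [-11.2  -6.6   4.8]
0.255 16 lx [-18.3  -7.5  -3.6] ly [-9.5 -6.4  6.1]
0.247 21 lx [-18.   -7.2  -3.8] ly [-13.   -4.5   6.2]
0.24 13 lx [-21.   -7.8  -4. ] ly [-10.8  -6.9   3.5]
0.232 13 lx [-9.1 -5.8 -3.8] ly [-9.6 -6.9  2.9]
0.225 10 lx [-8.4 -5.  -3.8] ly [-12.1  -6.    2. ]
0.217 11 lx [-9.5 -5.9 -4. ] ly [-10.5  -6.9   0.7]
0.21 8 lx [-9.9 -5.3 -4. ] ly [-10.5  -4.1   2.8]
0.202 17 lx [-8.5 -4.5 26.4] ly [-11.   -4.2  22.4]
0.195 143 lx [-4.7 23.5 50.9] ly [-30.8  -5.7  26.3]
0.187 118 lx [ 1.2 24.7 48.5] ly [-29.   10.7  26.3]
0.18 79 lx [ 4.9 22.  41.2] ly [-24.7  13.   23.1]
0.172 25 lx [10.6 24.  34.6] ly [-20.3  13.1  20.5]
0.135 15 lx [64.7 66.3 77.6] ly [-39.   -6.3  31. ]
273 317 159 247
rim [ 0.51913167 -0.16852462] 0.08968822042369722 748
```

View pics/v6.png

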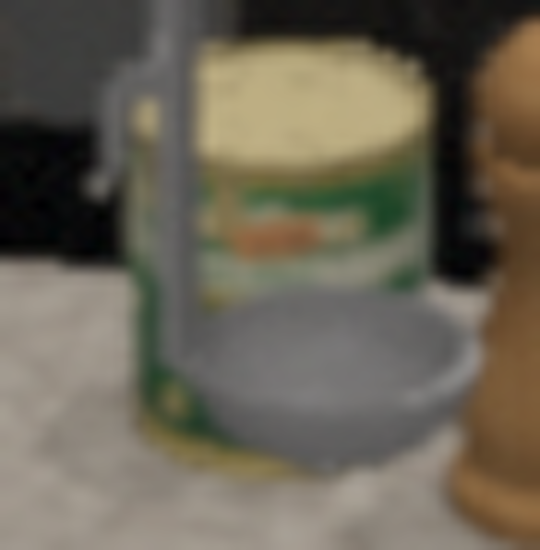

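The crop shows the handle at (175,200), the bridge at (135,75) and tongue tip at (98,185) on the outer side, and the bowl at (330,370), all upright.

Run:
```python
from h import *
t=down(20);rows([((.4945,-.0951,.4964),t),((.4945,-.0951,.402),t)])
```

```text
[-1.93, -0.29, -0.0, -0.006, -0.005, 0.001]
[-1.94, -0.28, 2.36, -0.006, -0.005, 0.001]
```

Request:
move_arm([
  [[-0.6,-0.1,0,-0.006,-0.005,0],[-1.3,-0.2,0,-0.006,-0.005,0],[-1.93,-0.29,0,-0.006,-0.005,0],[-1.93,-0.29,0,-0.006,-0.005,0],[-1.94,-0.28,0.4,-0.006,-0.005,0],[-1.94,-0.28,0.9,-0.006,-0.005,0],[-1.94,-0.28,1.4,-0.006,-0.005,0],[-1.94,-0.28,1.9,-0.006,-0.005,0],[-1.94,-0.28,2.25,-0.006,-0.005,0],[-1.94,-0.28,2.36,-0.006,-0.005,0],[-1.94,-0.28,2.36,-0.006,-0.005,0]],
])

```text
time: 14.68
position: [0.4947, -0.0959, 0.4022]
tool_rot: [0.573, 0.819, -0.0, 0.0]
ft_force: [0.5, -0.0, -1.7]
grip_width: 0.0174
grip_force: 39.9
```

Run:
```python
from h import *
o=get_obs();t=o["position"];print(o["time"],t,o["tool_rot"],o["ft_force"],o["moment"])
c=camera("scene");W=cloud(c);im=c["pixels"];b=camera("top")["pixels"]
C=np.array([.5191,-.1685]);d=W[...,:2]-C;r=np.hypot(d[...,0],d[...,1]);z=W[...,2]
k=(z>.119)&(z<.132)&(r>.082)&(r<.1);P=W[k][:,:2];A=np.c_[2*P,np.ones(len(P))];s=np.linalg.lstsq(A,(P**2).sum(1),rcond=None)[0];C=s[:2];print("rim",C,np.sqrt(s[2]+s[:2]@s[:2]))
i=np.array([-np.cos(np.radians(110)),-np.sin(np.radians(110))]);j=np.array([-i[1],i[0]])
d=W[...,:2]-C;R_=-(d@i);L=d@j
m=(abs(L)<.03)&(R_>.06)&(R_<.12)&(z>.128)&(z<.23)
for z0 in np.arange(.22,.125,-.006):
    q=m&(z<=z0)&(z>z0-.006)
    if q.sum(): print(round(z0,3),q.sum(),"rad",(np.percentile(R_[q],[5,25,50,75,95])*1e3).round(1),"lat",(np.percentile(L[q],[5,50,95])*1e3).round(1))
v,u=np.where(m);v0,u0=int(np.median(v)),int(np.median(u));print(u0,v0)
cv2.imwrite("pics/v7.png",np.hstack([cv2.resize(im[v0-30:v0+34,u0-30:u0+34],(600,600),interpolation=cv2.INTER_CUBIC)]))
```

```text
14.675 [ 0.49467033 -0.0959429   0.40221743] [ 5.73434433e-01  8.19251420e-01 -2.11528985e-04  1.32626572e-04] [ 0.53786318 -0.02410033 -1.68557506] [-0.03096122 -0.09583704 -0.02470082]
rim [ 0.51935355 -0.16863212] 0.089628108197551
0.22 2 rad [80.3 80.8 81.5 82.1 82.6] lat [-4.5 -4.3 -4.2]
0.214 7 rad [79.2 80.1 80.4 81.7 82.9] lat [-7.4 -3.1  5.9]
0.208 6 rad [78.7 79.4 79.8 81.3 82.5] lat [-6.9 -4.3  1.8]
0.202 8 rad [79.  79.3 79.8 81.8 82.5] lat [-7.7 -5.   3. ]
0.196 6 rad [78.6 79.1 79.2 80.9 81.9] lat [-7.7 -6.1  1.9]
0.19 6 rad [79.1 79.4 80.6 81.8 82. ] lat [-6.4 -5.5  0.8]
0.184 5 rad [79.3 79.5 80.5 81.4 81.5] lat [-7.3 -0.9  4.7]
0.178 8 rad [79.1 79.2 79.7 80.3 81.6] lat [-6.5 -5.   7.1]
0.172 18 rad [79.1 83.9 89.2 91.9 94.6] lat [-7.6 -2.3  8.3]
0.166 14 rad [79.1 80.2 86.2 91.6 94.3] lat [-6.4 -1.5  7.5]
0.16 12 rad [78.9 79.7 83.  92.2 93.2] lat [-5.6 -3.1  6.7]
0.154 16 rad [79.2 80.9 84.4 92.8 94.6] lat [-6.8 -2.6 10.8]
0.148 11 rad [79.2 79.7 81.2 93.5 95.5] lat [-7.5 -3.1  7.1]
0.142 8 rad [79.  79.9 82.6 84.4 92.7] lat [-4.9 -1.4  6.4]
0.136 16 rad [79.1 79.8 80.9 85.4 89.1] lat [-25.4  -5.2  10.2]
0.13 12 rad [81.3 86.5 88.5 89.7 91. ] lat [-24.   -4.6   7.6]
310 229
```

View pics/v7.png

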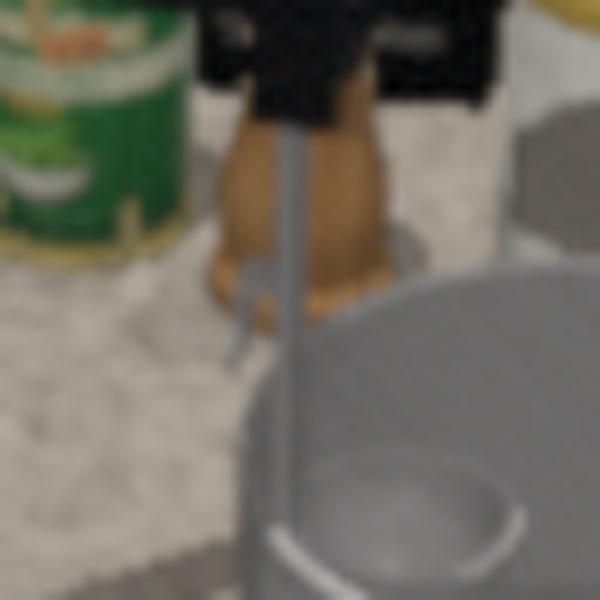

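The tongue, at (240,330), is outside the wall and the handle, at (290,300), is inside it. By depth the slot is about 2 mm too far inward, so I shift it outward and lower.

Request:
move_arm([
  [[0.05,0,0,0,0,0],[0.05,0,0.2,0,0,0],[0.05,0,0.4,0,0,0],[0.05,0,0.6,0,0,0],[0.05,0,0.75,0,0,0],[0.05,0,0.85,0,0,0],[0.05,0,0.85,0,0,0]],
])

```text
time: 15.65
position: [0.4938, -0.0943, 0.3677]
tool_rot: [0.574, 0.819, -0.0, -0.0]
ft_force: [-0.3, -0.3, -1.3]
grip_width: 0.0172
grip_force: 39.9
```

Request:
move_arm([
  [[0,0,0.05,0,0,0],[0,0,0.1,0,0,0],[0,0,0.15,0,0,0],[0,0,0.15,0,0,0]],
])

```text
time: 16.15
position: [0.4942, -0.0945, 0.3654]
tool_rot: [0.573, 0.819, -0.0, 0.002]
ft_force: [-4.3, 0.2, 19.8]
grip_width: 0.0174
grip_force: 40.0
```

Request:
move_arm([
  [[0,0,-0.07,0,0,0],[0,0,-0.07,0,0,0]],
])

```text
time: 16.4
position: [0.4941, -0.0945, 0.3657]
tool_rot: [0.574, 0.819, -0.0, 0.001]
ft_force: [-0.8, -0.4, 5.5]
grip_width: 0.0176
grip_force: 40.0
```

Run:
```python
from h import *
o=get_obs();t=o["position"];print(o["time"],t,o["ft_force"],o["moment"])
c=camera("scene");W=cloud(c);z=W[...,2]
C=np.array([.5193,-.1686]);d=W[...,:2]-C;r=np.hypot(d[...,0],d[...,1])
k=(z>.119)&(z<.127)&(r>.082)&(r<.1);P=W[k][:,:2];A=np.c_[2*P,np.ones(len(P))];s=np.linalg.lstsq(A,(P**2).sum(1),rcond=None)[0];print("rim",s[:2],np.sqrt(s[2]+s[:2]@s[:2]))
cv2.imwrite("pics/v8.png",cv2.resize(c["pixels"][199:263,280:344],(600,600),interpolation=cv2.INTER_CUBIC))
```

```text
16.4 [ 0.49414028 -0.09448244  0.36565525] [-0.78922974 -0.38810142  5.46976418] [0.0921849  0.04394834 0.01456779]
rim [ 0.51905174 -0.16827573] 0.08968324725877645
```

View pics/v8.png

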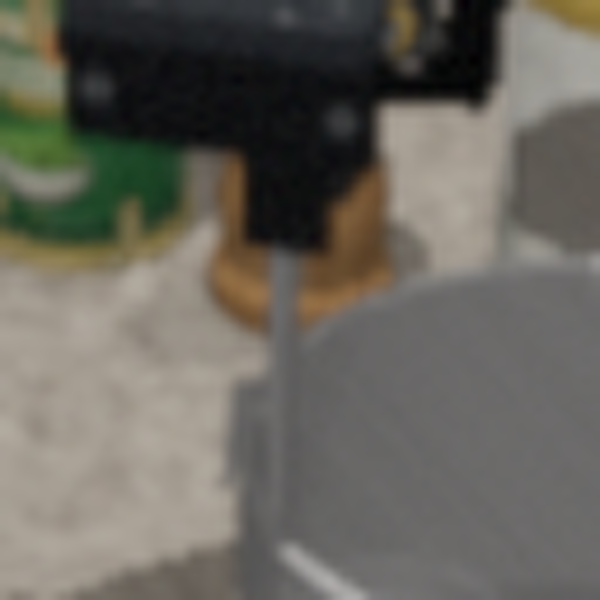

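The bridge, at (250,385), sits on the rim with the tongue outside it at (238,450). I release and rise.

Request:
move_arm([
  [[0,0,0,0,0,0],[0,0,0,0,0,0],[0,0,0,0,0,0],[0,0,0,0,0,0],[0,0,-0.5,0,0,0],[0,0,-1.2,0,0,0],[0,0,-2.2,0,0,0],[0,0,-3.2,0,0,0],[0,0,-3.3,0,0,0],[0,0,-3.3,0,0,0]],
], claw=-0.3)

```text
time: 17.7
position: [0.4936, -0.0941, 0.4965]
tool_rot: [0.574, 0.819, -0.0, -0.0]
ft_force: [0.6, -0.3, -0.5]
grip_width: 0.0562
grip_force: 0.0
```

Run:
```python
from h import *
o=get_obs();print(o["time"],o["position"],o["grip_width"])
c=camera("scene");W=cloud(c);im=c["pixels"];z=W[...,2]
C=np.array([.5191,-.1683]);d=W[...,:2]-C
i=np.array([.342,-.940]);j=np.array([.940,.342]);R_=-(d@i);L=d@j
m=(abs(L)<.03)&(R_>.06)&(R_<.12)&(z>.128)&(z<.25)
for z0 in np.arange(.235,.125,-.01):
    q=m&(z<=z0)&(z>z0-.01)
    if q.sum(): print(round(z0,3),q.sum(),"rad",(np.percentile(R_[q],[5,50,95])*1e3).round(1),"lat",(np.percentile(L[q],[5,50,95])*1e3).round(1))
b=im.astype(int);k=(b[...,1]-b[...,2]>30)&(b[...,1]-b[...,0]>10)&(abs(W[...,0]-.53)<.06)&(abs(W[...,1]-.345)<.06)&(z>.25)
P=W[k];print("cap",len(P),(P.max(0)+P.min(0))/2,np.ptp(P,0))
k=(abs(W[...,0]-.53)<.05)&(abs(W[...,1]-.345)<.05)&(z>.25)&(z<.285);P=W[k];print("cap2",len(P),(P.max(0)+P.min(0))/2,np.ptp(P,0))
t=down(0);rows([((.50,.13,.50),down(0)),((.5298,.345,.50),t),((.5298,.345,.4275),t)])
```

```text
17.7 [ 0.49355046 -0.0941336   0.49648702] 0.05621620198212737
0.235 16 rad [75.2 77.6 80.9] lat [-6.5  0.8  6.8]
0.225 18 rad [74.6 77.2 82.2] lat [-7.8 -5.4  6.6]
0.215 17 rad [74.9 76.8 82. ] lat [-9.4 -4.6  8.6]
0.205 14 rad [75.6 78.1 81.1] lat [-9.3 -2.7  4.9]
0.195 13 rad [76.1 78.9 81.6] lat [-8.6 -5.3  2.9]
0.185 10 rad [76.7 78.8 81.2] lat [-7.6 -5.7  2.7]
0.175 10 rad [77.7 79.2 81.6] lat [-6.7 -4.   1.6]
0.165 9 rad [78.8 79.7 82.6] lat [-6.3 -2.1  6.7]
0.155 15 rad [78.6 80.4 83.9] lat [-6.9 -4.1  7.3]
0.145 11 rad [79.2 79.8 83.6] lat [-9.6 -2.7 10.1]
0.135 25 rad [80.2 88.2 93.6] lat [-21.8  -2.9   6.8]
cap 18 [0.51996892 0.33862793 0.26377192] [0.02048508 0.02165785 0.02712685]
cap2 151 [0.52817421 0.34522754 0.26438255] [0.03689566 0.0376414  0.02850919]
[5.21, 2.07, -0.11, -0.002, -0.001, 0.349]
[10.0, 4.61, -0.11, -0.002, -0.001, 0.349]
[10.0, 4.61, 1.71, -0.002, -0.001, 0.349]
```

Request:
move_arm([
  [[1.3,0.5,-0.11,0,0,0.1],[2.6,1.0,-0.11,0,0,0.2],[3.9,1.5,-0.11,0,0,0.3],[5.2,2.1,-0.11,0,0,0.349],[6.5,2.8,-0.11,0,0,0.349],[7.8,3.45,-0.11,0,0,0.349],[9.1,4.1,-0.11,0,0,0.349],[10.0,4.61,-0.11,0,0,0.349],[10.0,4.61,-0.11,0,0,0.349],[10.0,4.61,-0.11,0,0,0.349],[10.0,4.61,-0.11,0,0,0.349]],
])

```text
time: 19.12
position: [0.5304, 0.3434, 0.5004]
tool_rot: [0.708, 0.707, -0.001, 0.0]
ft_force: [-1.0, -0.8, -0.2]
grip_width: 0.0564
grip_force: 0.0
```

Run:
```python
from h import *
o=get_obs();print(o["time"],o["position"])
rows([((.5298,.345,.4272),down(0))])
```

```text
19.125 [0.5303549  0.34338013 0.50040409]
[0.04, -0.01, 1.83, -0.002, 0.002, -0.001]
```

Request:
move_arm([
  [[0.03,-0.01,0.8,0,0,0],[0.03,-0.01,1.5,0,0,0],[0.03,-0.01,1.83,0,0,0],[0.03,-0.01,1.83,0,0,0],[0.03,-0.01,1.83,0,0,0]],
])

```text
time: 19.75
position: [0.5304, 0.3457, 0.4291]
tool_rot: [0.707, 0.707, 0.001, 0.001]
ft_force: [-0.3, 0.2, 0.2]
grip_width: 0.0568
grip_force: 0.0
```

Request:
move_arm([
  [[0,0,0,0,0,0],[0,0,0,0,0,0],[0,0,0,0,0,0],[0,0,0,0,0,0],[0,0,0,0,0,0]],
], claw=0.8, squeeze=40)

```text
time: 20.38
position: [0.5299, 0.3459, 0.4282]
tool_rot: [0.707, 0.707, 0.0, 0.0]
ft_force: [-0.9, -0.2, 2.3]
grip_width: 0.0351
grip_force: 39.3
```

Run:
```python
from h import *
o=get_obs();print(o["time"],o["position"],o["grip_width"],o["grip_force"])
t=down(0);rows([((.5298,.345,.48),t),((.485,.1335,.48),t),((.485,.1335,.435),t)])
```

```text
20.375 [0.52994937 0.3459175  0.42819552] 0.03514191348373822 39.34260559966788
[-0.02, -0.0, -1.3, 0.0, 0.0, 0.0]
[-5.31, -1.12, -1.29, 0.0, 0.0, 0.0]
[-5.31, -1.12, -0.17, 0.0, 0.0, 0.0]
```

Request:
move_arm([
  [[0,0,-0.3,0,0,0],[0,0,-0.7,0,0,0],[0,0,-1.1,0,0,0],[-0.4,-0.08,-1.3,0,0,0],[-1.1,-0.23,-1.3,0,0,0],[-1.9,-0.4,-1.3,0,0,0],[-2.7,-0.57,-1.3,0,0,0],[-3.5,-0.74,-1.3,0,0,0],[-4.3,-0.91,-1.3,0,0,0],[-4.9,-1.04,-1.3,0,0,0],[-5.2,-1.1,-1.3,0,0,0],[-5.31,-1.12,-1.3,0,0,0]],
])

```text
time: 21.88
position: [0.4849, 0.1328, 0.4803]
tool_rot: [0.708, 0.707, 0.0, 0.0]
ft_force: [0.2, -0.0, -4.1]
grip_width: 0.0353
grip_force: 38.6
```

Run:
```python
from h import *
o=get_obs();print(o["time"],o["position"],o["ft_force"])
t=down(0);rows([((.485,.1335,.4385),t),((.485,.1335,.4335),t)])
```

```text
21.875 [0.48486059 0.13279992 0.48029009] [ 0.20293946 -0.02186828 -4.10311412]
[0.02, 0.0, 1.04, 0.0, -0.0, -0.001]
[0.02, 0.0, 1.17, 0.0, -0.0, -0.001]
```

Request:
move_arm([
  [[0.02,0,0.3,0,0,0],[0.02,0,0.6,0,0,0],[0.02,0,0.9,0,0,0],[0.02,0,1.04,0,0,0],[0.02,0,1.12,0,0,0],[0.02,0,1.17,0,0,0],[0.02,0,1.17,0,0,0]],
])

```text
time: 22.75
position: [0.4853, 0.1344, 0.4343]
tool_rot: [0.707, 0.707, 0.001, 0.001]
ft_force: [-1.2, 0.5, 2.2]
grip_width: 0.0353
grip_force: 39.4
```

Request:
move_arm([
  [[0,0,0,0,0,0],[0,0,0,0,0,0],[0,0,0,0,0,0],[0,0,0,0,0,0],[0,0,-0.6,0,0,0],[0,0,-1.4,0,0,0],[0,0,-2,0,0,0],[-1.2,-0.5,-2,0,0,0],[-1.2,-0.5,-2,0,0,0],[-1.2,-0.5,-2,0,0,0]],
], claw=-0.3)

```text
time: 24.0
position: [0.4653, 0.0863, 0.5132]
tool_rot: [0.707, 0.707, 0.0, 0.0]
ft_force: [0.6, 1.1, -0.6]
grip_width: 0.0565
grip_force: 0.0
```

Run:
```python
from h import *
o=get_obs();print(o["time"],o["position"],o["ft_force"])
c=camera("scene");a=c["pixels"];b=camera("top")["pixels"]
W=cloud(c);k=(abs(W[...,0]-.485)<.04)&(abs(W[...,1]-.134)<.04)&(W[...,2]>.25)&(W[...,2]<.285);P=W[k];print("cap",len(P),(P.max(0)+P.min(0))/2,P[:,2].max())
cv2.imwrite("pics/v9.png",np.hstack([cv2.resize(a[140:300,210:370],None,fx=2.5,fy=2.5),cv2.resize(b[150:310,230:390],None,fx=2.5,fy=2.5)]))
```

```text
24.0 [0.46527327 0.08628333 0.51317246] [ 0.55796741  1.09862824 -0.62767566]
cap 210 [0.48288152 0.13615722 0.26714863] 0.28395570007703747
```

View pics/v9.png

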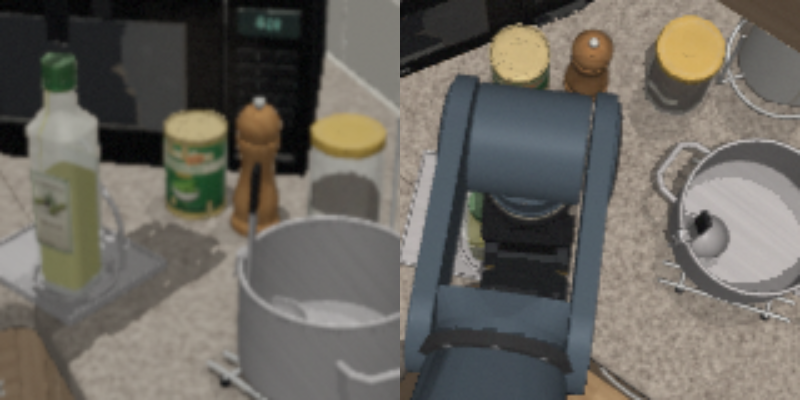

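The bottle stands upright in its bay at (65,180). The ladle hangs on the rim, its sleeve at (255,185) on the left and its bowl inside the pot at (710,238) on the right. The gripper is clear of everything, so I hand in.

```bash
python3 -c "
from rig import *
print(hand_in())"
```

```text
the job is handed in; nothing more can be done
None
```

I handed the job in at about 24 s of the 72 s limit: the last pictures show the ladle hanging by its hook on the pot's rim with its bowl inside and the bottle upright in its bay; the hand-in gave no verdict.

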